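# Tip the broken test bars through the scrap bin's one-way flap

## Task

Two bars have just been pulled to breaking, and their sharp halves lie in the steel scoop. Take the scoop by its handle, push the scrap bin's flap inward with the scoop's nose and tip both halves through into the bin, without spilling any and without touching the halves, the flap or the bin with the gripper itself. Then draw the scoop out so that the flap falls shut, stand the empty scoop upright on the bare bench top again and let go of it, leaving the bottle, the jar and the caliper where they are.

Things in the scene. Friction and masses are not known exactly. Their poses are not given: they have to be found in the camera images.
- bin: Scrap bin: closed hollow box of grey sheet with dark cover, 150 deep (x) x 160 wide (y) x 234 mm tall, fixed. Origin under its centre at bench level; +x from front to back. In the front face (x = -75): a port 104 mm wide (y -52 to +52), from a rolled sill (top z = 119 mm) to a lintel (z = 212), its frame 6 mm proud, filled by the flap. Floor inside at z = 10.
- bin_port (a point): Middle of the top of the port's sill, in the plane of the bin's front face. Axes as the bin's: +x goes straight in through the port.
- flap (a joint): Flap angle, rad: 0 = hanging shut in the port; grows as its lower edge swings inward and up; stop at 1.35. Plain aluminium sheet 99 mm wide, 88 high, hinged along its upper edge 4 mm behind the front face at z = 209 mm. Opens inward only; falls shut by its weight and a weak spring (under 1 N at its lower edge moves it).
- scoop: Steel scoop with black handle, 208 mm long, 0.14 kg. Origin under the pan's centre; +x to the nose. Pan 100 long (x -50 to +50) x 66 wide, sheet 2.5: closed at the back, open at the nose; floor flat at the back (it stands on that), rising 12 degrees over the front 38 mm; side walls reach z = 42 (back) and 35 mm (nose). Held level it keeps the halves; nose 50 degrees down they slide out.
- scoop_nose (a point): Middle of the scoop's nose, the front lip of the pan's floor: 50 mm ahead of the scoop's origin and 10 mm above it.
- scoop_grip (a point): Grip point on the handle, 124 mm behind the scoop's origin, 40 mm above it. The handle is a flat-sided bar 18 mm thick (along y), 24 high, rising 8 degrees to the rear, 17 to 108 mm behind the pan. Grip across its thickness, tool straight down or leaning in the scoop's x-z plane (fingertips 35 degrees toward the nose leave room to tip). 40 N or more keeps it from turning in the fingers.
- half_a: Broken half of a round tensile bar, bright metal, 64 mm long, 35 g: a ringed head 18 mm in diameter and 24 mm long, then a neck 11 mm in diameter tapering to the broken end. Origin: on the underside, 24 mm from the head's end; x along the bar. Lies lengthwise in the scoop.
- half_b: The other broken half in the scoop, same shape and size as half_a.
- bottle: Amber bottle with a black cap, 58 mm in diameter, 114 mm tall, a bystander. Origin: centre of its underside.
- jar: White jar with a blue cap, 72 mm in diameter, 130 mm tall, a bystander. Origin: centre of its underside.
- caliper: Steel caliper, 73 x 222 x 11 mm, lying flat, a bystander. Origin: centre of its underside; its length is along its y.

How it is judged (in metres and radians):
On the way, in this order (a step that is already met when the one before it is completed fails the run):
1. the scoop is lifted clear of the bench with both halves in it (height (world z) of scoop above 0.04 m and distance between each of half_a, half_b and scoop below 0.06 m), for 0.2 s.
2. the scoop's nose has pushed the flap inward and stands inside the port (nose at least 10 mm in, flap open by more than 0.3 rad) (value of joint flap above 0.3 rad and x of scoop_nose in the frame of bin_port between 0.01 and 0.14 m), for 0.1 s.
3. both halves have gone through the port down into the bin (x of half_a in the frame of bin between -0.075 and 0.075 m and y of half_a in the frame of bin between -0.09 and 0.09 m and height (world z) of each of half_a, half_b below 0.1 m and x of half_b in the frame of bin between -0.075 and 0.075 m and y of half_b in the frame of bin between -0.09 and 0.09 m), for 0.2 s.
At the end, for the whole second after the job is handed in: Both halves lie inside the bin below its port, the flap hangs shut (within 0.08 rad), and the scoop stands upright on the bench (tilt under 0.1 rad, its underside within 8 mm of the bench top), released and at rest (all of step 3 and value of joint flap below 0.08 rad and angle between scoop's own z axis and vertical below 0.1 rad and height (world z) of scoop between -0.005 and 0.008 m and linear speed of scoop below 0.02 m/s); the robot touches nothing.
It fails at once if a half is spilled: it has left the scoop outside the bin ((distance between half_a and scoop above 0.09 m and x of half_a in the frame of bin below -0.095 m) or (distance between half_b and scoop above 0.09 m and x of half_b in the frame of bin below -0.095 m)).
It fails at once if the gripper or arm touches a half (over 0.5 N) (contact force between any of the fingers, the arm and half_a above 0.5 N or contact force between any of the fingers, the arm and half_b above 0.5 N).
It fails at once if the gripper or arm touches the bin or its flap (over 1 N) (contact force between any of the fingers, the arm and bin above 1 N).
It fails at once if the bottle, the jar or the caliper is moved by more than 30 mm (distance of any of bottle, jar, caliper from where it was at the start of the episode above 0.03 m).
It also fails if it takes over 54 s, if anything falls off the work surface, if the arm or the gripper's body presses on something with over 40 N, if the wrist force passes 120 N, or if a joint passes its speed limit or range.

## Robot

A 7-joint arm with a two-finger parallel gripper is mounted at the origin on a cart in front of the work surface, level with it; the furniture and walls round the work are solid. World frame = base frame: x ahead of the robot, y to its left, z up, the work surface at z = 0. Lengths are in m, angles in degrees, forces in N, time in s.
With the tool pointing down it reaches from about 0.425 to 0.875 m from the base axis. Payload 4.7 kg.
Tool frame: the origin (TCP) lies on the centre line of the jaws, within the pads' length; the fingertips stand 14 mm ahead of it and the grasp point (between the pads) lies 5 mm behind it; z points along the fingers, y is the line along which they close (so a half turn about z gives the same grasp; the last joint's range is limited). The gripper opens to 87 mm and grips with 3 to 60 N. Pads are 19 mm wide; open, the fingers measure 117 mm over their backs; the gripper's body (75 mm by 190 mm) begins 51 mm behind the grasp point.
Start: joints at [-69.379, 18.392, -4.016, 83.108, 1.295, 78.541, -3.26], TCP at [0.22, 0.612, 0.237] pointing down, gripper open.
Joint ranges: [-163.93, 163.93], [-17.29, 119.83], [-79.2, 71.16], [3.27, 140.29], [-89.18, 269.18], [5.43, 117.66], [-154.24, 154.24]. Speed limits (degrees/s): [147.25, 147.25, 180, 180, 180, 180, 180].

## Interface

Orientations are given as [roll, pitch, yaw] about the fixed x, y, z axes, in that order (R = Rz(yaw) Ry(pitch) Rx(roll)).
In Python, from cell import env gives the robot as it stands.
- The arm moves only by the tool jog_arm, never from a script. Its argument "motion" is a list that holds one entry, the list of rows, each a list of 7 numbers: the shift along the tool's x, y, z in units of 0.1 m (1.0 is 0.1 m), then the turn, a rotation vector about the tool's x, y, z in units of 180 degrees (1.0 is 180 degrees), then the closure, from 0 (fully open) to 1 (shut). A call has 1 to 5 rows; each row is the pose to reach, as a shift and turn from the pose commanded when the call began, along the tool's axes at that moment, turning the shorter way round; what a row does not reach only later rows make up. A row lasts 1/10 s, in which the tool goes at most 50 mm and 8.59 degrees, less where a joint would pass 70% of its speed; a pose out of reach is approached as far as the arm can. A call with a number of a shift or a turn outside -1 to 1 is refused whole. A call with a gripper value outside its range is refused whole. The fingers move at their own pace and stop on an object; "grip_force" is the grip in N (left out, the last holds). Time passes only in rows, so rows that repeat a pose let the fingers close. It gives the time, the measured TCP pose, the force, the opening and the grip force at its end, in the units of the state.
- env.get_obs(): the state, without advancing time (a new reading comes with each control period).
- env.read_camera(name): name is "scene" or "top" or "wrist"; returns (picture, depth): 480x640x3 uint8, red, green, blue; 480x640 float32, m along the optical axis (not along the pixel's ray), 0 where there is no reading.
- env.camera_info(name): a dict with "camera_matrix" (3x3 intrinsics, pixels), "origin" and "orientation" of the camera in the world; the wrist camera has in their place "mount" (4x4, takes a point from camera to tool coordinates, whose origin is the TCP and whose axes are the flange's). Camera axes: x right, y down, z forward; pixel columns grow to the right and rows downward; lengths in m; the calibration is good to about 2 mm. A picture is of the moment at which its call begins: read the wrist's pose just before it. camera_info takes no time and is no camera call.
- env.sign_off(): hands the job in; it is judged then, once.
The state is a dict: "time_s": time; "qpos": joint angles; "joint_velocities": joint speeds; "effort": joint torques, N m; "tool_pos": TCP position; "tool_rot": TCP orientation; "force": force on the tool from outside, world axes, zero at the start; "wrist_torque": the same for the moment, N m; "grip_width": finger opening in m; "grasp_force": force on a finger pad.
Only numpy, scipy, OpenCV 4.12 (cv2) and the standard library are available. Lean on these libraries where they do the work, as an engineer would, in place of code of your own. Each camera call takes 0.05 s, during which the arm holds its last target. There are 200 camera calls.

## Working session

There is one attempt and no reset: what is moved stays moved. The work goes in short steps, Python scripts to look and compute and a tool call to move; the robot and the scene stay as the last step left them, time stands still between calls to the robot, and variables do not carry over. Pictures are saved under pics/ and viewed, at most 10 in all, crops included, and the job is handed in when it is done.

Besides the shell and the picture viewer there is one more tool, called after "Call:" by a JSON object that holds its "fn" and its "kwargs", one argument or row to a line. jog_arm: Moves the arm, as the interface text tells. Shifts and turns lie within -1 to 1; 1 stands for 0.1 m of shift or 180 degrees of turn. Its arguments: {"type":"object","properties":{"motion":{"type":"array","items":{"type":"array","items":{"type":"array","items":{"type":"number"}}}},"grip_force":{"type":"number"}},"required":["motion"]}

```bash
mkdir -p pics; ls
python3 - <<'E'
from cell import env
import cv2,numpy as np
o=env.get_obs();print({k:np.round(v,3).tolist() for k,v in o.items()})
for n in("scene","top"):
    p,d=env.read_camera(n);cv2.imwrite(f"pics/{n}0.png",p[:,:,::-1]);np.save(f"pics/{n}0.npy",d)
    print(n,env.camera_info(n))
print(env.camera_info("wrist"))
E
```

```text
pics
{'time_s': 0.0, 'qpos': [-69.38, 18.438, -4.017, 83.174, 1.294, 78.539, -3.262], 'joint_velocities': [-0.039, 0.08, 0.036, 0.018, 0.093, 0.016, 0.001], 'effort': [0.0, -49.129, -0.404, -31.253, -0.064, 0.044, 0.0], 'tool_pos': [0.22, 0.611, 0.235], 'tool_rot': [-179.894, 0.004, 160.189], 'force': [0.245, 0.151, 0.477], 'wrist_torque': [-0.029, 0.023, -0.012], 'grasp_force': 0.0, 'grip_width': 0.087}
scene {'camera_matrix': array([[572.5989736 ,   0.        , 322.53932877],
       [  0.        , 572.5989736 , 231.93595767],
       [  0.        ,   0.        ,   1.        ]]), 'origin': array([-0.39218169, -0.58635812,  0.74279893]), 'orientation': array([-116.27282187,    1.36661859,  -53.06592077])}
top {'camera_matrix': array([[553.37462005,   0.        , 317.79320313],
       [  0.        , 553.37462005, 228.7456478 ],
       [  0.        ,   0.        ,   1.        ]]), 'origin': array([0.38496571, 0.15699822, 1.15803737]), 'orientation': array([-1.68155934e+02,  1.37280659e-02, -9.10093964e+01])}
{'camera_matrix': array([[414.42054038,   0.        , 323.94048782],
       [  0.        , 414.42054038, 244.36031898],
       [  0.        ,   0.        ,   1.        ]]), 'mount': array([[ 1.62552490e-04, -9.62134708e-01, -2.72574352e-01,
         7.46674117e-02],
       [ 9.99999907e-01,  4.74273799e-05,  4.28950655e-04,
        -5.71293056e-04],
       [-3.99780826e-04, -2.72574396e-01,  9.62134626e-01,
        -1.48531176e-01],
       [ 0.00000000e+00,  0.00000000e+00,  0.00000000e+00,
         1.00000000e+00]])}
```

View pics/scene0.png

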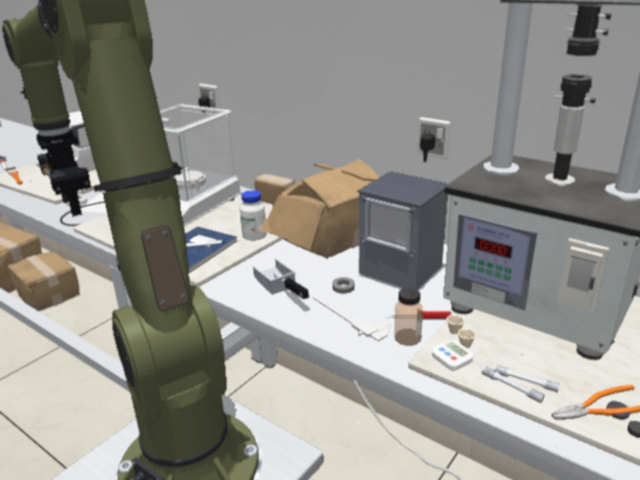

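View pics/top0.png

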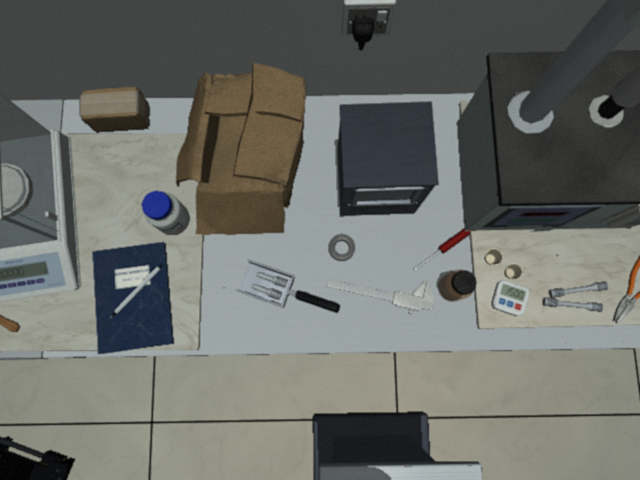

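The scene view shows the scoop at about (285,280) and the bin at (400,230). In the top view, the pan is at (265,283), the handle runs (298,295)-(340,307), the bin cover spans (340,103)-(437,190) with its port facing the robot, the jar is at (163,210), the bottle at (457,285) and the caliper at (380,295).

```bash
cat > h.py <<'E'
import numpy as np,cv2
from scipy.spatial.transform import Rotation as R
from cell import env
def cloud(n,d):
    c=env.camera_info(n);K=c["camera_matrix"];v,u=np.mgrid[:480,:640]
    p=np.stack([(u-K[0,2])/K[0,0]*d,(v-K[1,2])/K[1,1]*d,d],-1)
    return p@R.from_euler("xyz",c["orientation"],degrees=True).as_matrix().T+c["origin"]
E
python3 - <<'E'
from h import *
P=cloud("top",np.load("pics/top0.npy"));S=cloud("scene",np.load("pics/scene0.npy"))
im=cv2.imread("pics/top0.png")
def box(m,r):
    q=P[r[1]:r[3],r[0]:r[2]].reshape(-1,3);q=q[m(q)]
    b=cv2.minAreaRect((q[:,:2]*1000).astype(np.float32));print(len(q),b,cv2.boxPoints(b).round().tolist(),q.mean(0).round(4),q[:,2].min().round(3),q[:,2].max().round(3));return q
print("bin");q=box(lambda q:(q[:,2]>.225)&(q[:,2]<.245),(325,90,450,220))
print("scoop all");box(lambda q:(q[:,2]>.012)&(q[:,2]<.09),(228,255,345,315))
print("pan walls");box(lambda q:(q[:,2]>.02)&(q[:,2]<.09),(228,255,293,312))
print("handle");h=box(lambda q:(q[:,2]>.03)&(q[:,2]<.09),(296,287,345,315))
c=h.mean(0);w,V=np.linalg.eigh(np.cov(h.T));print("axis",V[:,2])
for y in np.arange(h[:,1].min(),h[:,1].max(),.01):
    s=h[abs(h[:,1]-y)<.005];print(y.round(3),s.mean(0).round(4),s[:,2].max().round(3))
print("bench",P[320,250],P[240,240])
print("bottle",P[278:290,450:462].reshape(-1,3).mean(0),"jar",P[200:212,150:162].reshape(-1,3).mean(0))
# bin front face from scene
q=S[205:270,365:410].reshape(-1,3);q=q[(q[:,2]>.03)&(q[:,2]<.1)];m=q.mean(0);w,V=np.linalg.eigh(np.cov(q.T));print("front",m,V[:,0],np.sqrt(w[0]))
E
```

```text
bin
7899 ((729.3935546875, 27.84624481201172), (160.12774658203125, 166.7187957763672), 1.117719292640686) [[648.0, 110.0], [651.0, -57.0], [811.0, -54.0], [808.0, 113.0]] [0.7281 0.0284 0.2354] 0.225 0.241
scoop all
1298 ((520.4799194335938, 211.33535766601562), (212.14491271972656, 120.26402282714844), 82.79151916503906) [[448.0, 114.0], [567.0, 99.0], [593.0, 309.0], [474.0, 324.0]] [0.4984 0.2149 0.034 ] 0.012 0.062
pan walls
443 ((508.9871520996094, 258.42156982421875), (111.35931396484375, 68.5798110961914), 69.61285400390625) [[457.0, 218.0], [522.0, 194.0], [561.0, 299.0], [496.0, 323.0]] [0.5075 0.2469 0.0335] 0.02 0.049
handle
430 ((471.2484130859375, 157.81544494628906), (92.19580078125, 18.33494758605957), 69.66004943847656) [[447.0, 118.0], [464.0, 111.0], [496.0, 198.0], [479.0, 204.0]] [0.4705 0.1571 0.0508] 0.031 0.062
axis [-0.34773336 -0.92921608  0.12505592]
0.113 [0.4579 0.1166 0.0533] 0.059
0.123 [0.4581 0.124  0.0556] 0.062
0.133 [0.4618 0.1337 0.0543] 0.059
0.143 [0.4653 0.1435 0.0526] 0.059
0.153 [0.4692 0.1533 0.0518] 0.057
0.163 [0.4726 0.1633 0.0502] 0.055
0.173 [0.4764 0.1732 0.0492] 0.054
0.183 [0.48   0.1832 0.0471] 0.052
0.193 [0.4835 0.1932 0.0455] 0.051
bench [ 0.4376131   0.29655142 -0.00055349] [ 0.60638245  0.31914776 -0.00077045]
bottle [ 0.49402728 -0.10560346  0.11045956] jar [0.64531245 0.45627272 0.15372447]
front [0.65831605 0.03514184 0.07056459] [0.21409091 0.13302548 0.96771344] 0.016408527908933095
```

Run:
```python
import cv2
i=cv2.imread("pics/top0.png")[245:325,225:445]
cv2.imwrite("pics/c1.png",cv2.resize(i,None,fx=3.6,fy=3.6,interpolation=cv2.INTER_CUBIC))
```

```text
(no output)
```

View pics/c1.png

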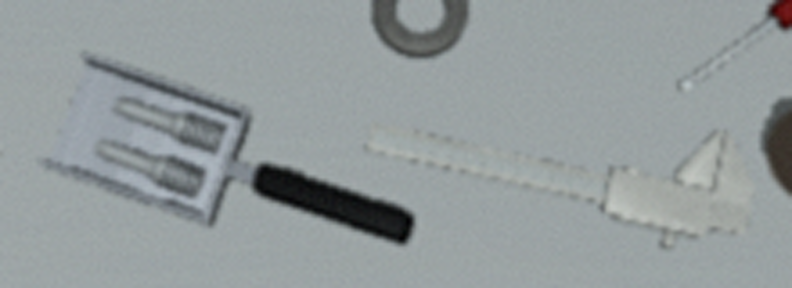

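The crop shows the nose pointing left (world +y), both halves lengthwise with their heads at the back, and the caliper's tip about 45 mm from the handle. I'll therefore open the fingers only part way when I descend.

```bash
cat >> h.py <<'E'
def tool(yaw,lean):
    y,l=np.radians([yaw,lean]);d=np.array([np.cos(y),np.sin(y),0]);u=np.array([0,0,1.])
    z=np.sin(l)*d-np.cos(l)*u;x=np.cos(l)*d+np.sin(l)*u
    return R.from_matrix(np.stack([x,np.cross(z,x),z],1))
def now():
    o=env.get_obs();return np.array(o["tool_pos"]),R.from_euler("xyz",o["tool_rot"],degrees=True),o
def grip2tcp(g,r): return np.array(g)+r.apply([0,0,.005])   # grasp point -> TCP
def plan(wps,start=None):
    p,r=start or now()[:2]
    for q,s in wps:
        q=np.array(q);dr=r.inv()*s
        sh=r.inv().apply(q-p)/.1;rv=dr.as_rotvec()/np.pi
        print(np.round(np.r_[sh,rv],3).tolist(),"mm",round(np.linalg.norm(sh)*100),"deg",round(np.linalg.norm(rv)*180)); p,r=q,s
E
python3 - <<'E'
from h import *
for n,(u0,v0,u1,v1) in dict(scene=(355,175,450,290),top=(330,90,445,225)).items():
    P=cloud(n,np.load(f"pics/{n}0.npy"))[v0:v1,u0:u1].reshape(-1,3)
    for a,b in((.02,.1),(.13,.2),(.1,.2)):
        q=P[(P[:,2]>a)&(P[:,2]<b)&(P[:,0]>.6)&(P[:,0]<.69)&(P[:,1]>-.03)&(P[:,1]<.09)]
        if len(q)<20: print(n,a,len(q));continue
        k=np.polyfit(q[:,1],q[:,0],1);res=q[:,0]-np.polyval(k,q[:,1]);k=np.polyfit(q[abs(res)<.006,1],q[abs(res)<.006,0],1)
        print(n,(a,b),len(q),"slope",k[0],"yaw",-np.degrees(np.arctan(k[0])),"x at y=.028",np.polyval(k,.028),res.std())
P=cloud("top",np.load("pics/top0.npy"))
for z0,z1 in((.228,.245),):
    q=P[90:225,325:450].reshape(-1,3);q=q[(q[:,2]>z0)&(q[:,2]<z1)]
    for e in(0,1):
        print("pct",np.percentile(q[:,e],[.5,2,98,99.5]))
# side edges direction
for lo,hi in((.67,.69),(.72,.74),(.77,.79)):
    s=q[(q[:,0]>lo)&(q[:,0]<hi)];print(lo,s[:,1].min(),s[:,1].max())
for lo,hi in((-.04,-.02),(.02,.04),(.08,.1)):
    s=q[(q[:,1]>lo)&(q[:,1]<hi)];print(lo,s[:,0].min(),s[:,0].max())
# plan to pregrasp
g=np.array([.467,.147,.04]);r=tool(69.5,30)
p0=grip2tcp(g,r)-r.apply([0,0,.10]);print("pre",p0,"grasp",grip2tcp(g,r))
p,s,_=now();key=R.concatenate([s,r])
from scipy.spatial.transform import Slerp
sl=Slerp([0,1],key);N=6
plan([(p+(p0-p)*k/N,sl(k/N)) for k in range(1,N+1)])
E
```

```text
scene (0.02, 0.1) 1252 slope -0.017890653367624444 yaw 1.0249495862856581 x at y=.028 0.6528523826904737 0.0022941412677975736
scene (0.13, 0.2) 1185 slope -0.02546033463115447 yaw 1.4584546364574447 x at y=.028 0.6558785955673235 0.0034978102472206962
scene (0.1, 0.2) 1643 slope -0.02525920827847972 yaw 1.4469383516691787 x at y=.028 0.6550123733430667 0.003973367113734674
top (0.02, 0.1) 475 slope -0.017279545610383414 yaw 0.9899465162557317 x at y=.028 0.655684854631528 0.0004904622529415778
top (0.13, 0.2) 507 slope -0.020837229936829824 yaw 1.1937125860401705 x at y=.028 0.6585532618311057 0.0031931420637299644
top (0.1, 0.2) 846 slope -0.03310015376491662 yaw 1.8958069526807106 x at y=.028 0.6567090251140268 0.003529105527983771
pct [0.65237565 0.65440626 0.80396496 0.80696028]
pct [-0.05381279 -0.05115172  0.10794577  0.11048769]
0.67 -0.05568670884209703 0.10996683610236838
0.72 -0.05498864692254177 0.11051892675591757
0.77 -0.05414040632109071 0.11093598273797575
-0.04 0.652137136018119 0.8096939572572945
0.02 0.6518278202843081 0.8069619840230176
0.08 0.6507665694074393 0.8060943793850706
pre [0.45036515 0.10250807 0.12227241] grasp [0.46787552 0.14934168 0.03566987]
[-0.648, -0.667, 0.19, -0.022, 0.022, 0.082] mm 95 deg 16
[-0.808, -0.489, 0.1, -0.022, 0.022, 0.082] mm 95 deg 16
[-0.91, -0.27, 0.014, -0.022, 0.022, 0.082] mm 95 deg 16
[-0.947, -0.029, -0.06, -0.022, 0.022, 0.082] mm 95 deg 16
[-0.916, 0.219, -0.117, -0.022, 0.022, 0.082] mm 95 deg 16
[-0.82, 0.453, -0.154, -0.022, 0.022, 0.082] mm 95 deg 16
```

Call:
{"fn": "jog_arm", "kwargs": {
  "motion": [
    [[-0.648, -0.667, 0.19, -0.022, 0.022, 0.082, 0.5], [-0.648, -0.667, 0.19, -0.022, 0.022, 0.082, 0.5], [-0.648, -0.667, 0.19, -0.022, 0.022, 0.082, 0.5], [-0.648, -0.667, 0.19, -0.022, 0.022, 0.082, 0.5]]
  ],
  "grip_force": 60
}}

```text
time_s: 0.5
tool_pos: [0.2596, 0.525, 0.217]
tool_rot: [176.7, -4.4, 145.4]
force: [-0.4, 0.3, 0.2]
grip_width: 0.0624
grasp_force: 0.0
```

Call:
{"fn": "jog_arm", "kwargs": {
  "motion": [
    [[-0.808, -0.489, 0.1, -0.022, 0.022, 0.082, 0.5], [-0.808, -0.489, 0.1, -0.022, 0.022, 0.082, 0.5], [-0.808, -0.489, 0.1, -0.022, 0.022, 0.082, 0.5], [-0.808, -0.489, 0.1, -0.022, 0.022, 0.082, 0.5]]
  ]
}}

```text
time_s: 0.9
tool_pos: [0.2971, 0.4425, 0.1991]
tool_rot: [174.3, -9.6, 131.1]
force: [0.0, 0.3, 0.5]
grip_width: 0.0442
grasp_force: 0.0
```

Call:
{"fn": "jog_arm", "kwargs": {
  "motion": [
    [[-0.91, -0.27, 0.014, -0.022, 0.022, 0.082, 0.5], [-0.91, -0.27, 0.014, -0.022, 0.022, 0.082, 0.5], [-0.91, -0.27, 0.014, -0.022, 0.022, 0.082, 0.5], [-0.91, -0.27, 0.014, -0.022, 0.022, 0.082, 0.5]]
  ]
}}

```text
time_s: 1.3
tool_pos: [0.3355, 0.3589, 0.1804]
tool_rot: [173.4, -15.1, 116.6]
force: [-1.1, -0.7, 0.5]
grip_width: 0.0436
grasp_force: 0.0
```

Call:
{"fn": "jog_arm", "kwargs": {
  "motion": [
    [[-0.947, -0.029, -0.06, -0.022, 0.022, 0.082, 0.5], [-0.947, -0.029, -0.06, -0.022, 0.022, 0.082, 0.5], [-0.947, -0.029, -0.06, -0.022, 0.022, 0.082, 0.5], [-0.947, -0.029, -0.06, -0.022, 0.022, 0.082, 0.5]]
  ]
}}

```text
time_s: 1.7
tool_pos: [0.3739, 0.2744, 0.1612]
tool_rot: [174.1, -20.6, 101.7]
force: [0.9, 0.1, 0.1]
grip_width: 0.0434
grasp_force: 0.0
```

Call:
{"fn": "jog_arm", "kwargs": {
  "motion": [
    [[-0.916, 0.219, -0.117, -0.022, 0.022, 0.082, 0.5], [-0.916, 0.219, -0.117, -0.022, 0.022, 0.082, 0.5], [-0.916, 0.219, -0.117, -0.022, 0.022, 0.082, 0.5], [-0.916, 0.219, -0.117, -0.022, 0.022, 0.082, 0.5]]
  ]
}}

```text
time_s: 2.1
tool_pos: [0.4122, 0.1897, 0.1417]
tool_rot: [176.3, -25.8, 86.1]
force: [-0.5, 1.0, 0.7]
grip_width: 0.0432
grasp_force: 0.0
```

Call:
{"fn": "jog_arm", "kwargs": {
  "motion": [
    [[-0.82, 0.453, -0.154, -0.022, 0.022, 0.082, 0.5], [-0.82, 0.453, -0.154, -0.022, 0.022, 0.082, 0.5], [-0.82, 0.453, -0.154, -0.022, 0.022, 0.082, 0.5], [-0.82, 0.453, -0.154, -0.022, 0.022, 0.082, 0.5], [-0.82, 0.453, -0.154, -0.022, 0.022, 0.082, 0.5]]
  ]
}}

```text
time_s: 2.6
tool_pos: [0.4498, 0.106, 0.1221]
tool_rot: [-179.8, -30.2, 69.6]
force: [1.1, 0.7, -0.1]
grip_width: 0.0437
grasp_force: 0.0
```

```bash
cat >> h.py <<'E'
def wrist(name):
    p,r,_=now();im,d=env.read_camera("wrist");c=env.camera_info("wrist");K=c["camera_matrix"];M=c["mount"]
    cv2.imwrite(f"pics/{name}.png",im[:,:,::-1]);v,u=np.mgrid[:480,:640]
    q=np.stack([(u-K[0,2])/K[0,0]*d,(v-K[1,2])/K[1,1]*d,d],-1)@M[:3,:3].T+M[:3,3]
    W=r.apply(q.reshape(-1,3)).reshape(q.shape)+p;W[d==0]=9;return im,W
E
python3 - <<'E'
from h import *
p,r,o=now();print(p,o["tool_rot"],np.round(o["qpos"],1))
im,W=wrist("w1");np.save("pics/w1.npy",W)
q=W.reshape(-1,3);q=q[(im.reshape(-1,3).max(1)<70)&(q[:,2]>.02)&(q[:,2]<.075)&(abs(q[:,0]-.47)<.06)&(abs(q[:,1]-.157)<.06)]
b=cv2.minAreaRect((q[:,:2]*1000).astype(np.float32));print(len(q),b)
for y in np.arange(.11,.205,.01):
    s=q[abs(q[:,1]-y)<.004]
    if len(s): print(y.round(3),s.mean(0).round(4),s[:,2].max().round(3),np.ptp(s[:,0]).round(4))
E
```

```text
[0.44978879 0.10597992 0.12208093] [-179.79231963  -30.24672931   69.63991222] [-33.   -6.7  37.  129.1 -32.4  52.1   3.1]
4337 ((477.02801513671875, 171.5258026123047), (125.8160629272461, 36.62873840332031), 56.94584655761719)
0.11 [0.4571 0.1132 0.0449] 0.054 0.009
0.12 [0.4546 0.1199 0.0553] 0.059 0.0199
0.13 [0.4581 0.13   0.055 ] 0.057 0.0205
0.14 [0.4618 0.1399 0.0534] 0.056 0.0205
0.15 [0.4657 0.15   0.052 ] 0.054 0.0205
0.16 [0.4694 0.1599 0.0504] 0.054 0.0207
0.17 [0.4729 0.1699 0.049 ] 0.051 0.02
0.18 [0.4768 0.1799 0.0476] 0.05 0.0206
0.19 [0.4805 0.19   0.046 ] 0.048 0.02
0.2 [0.4812 0.1983 0.0448] 0.047 0.0448
```

View pics/w1.png

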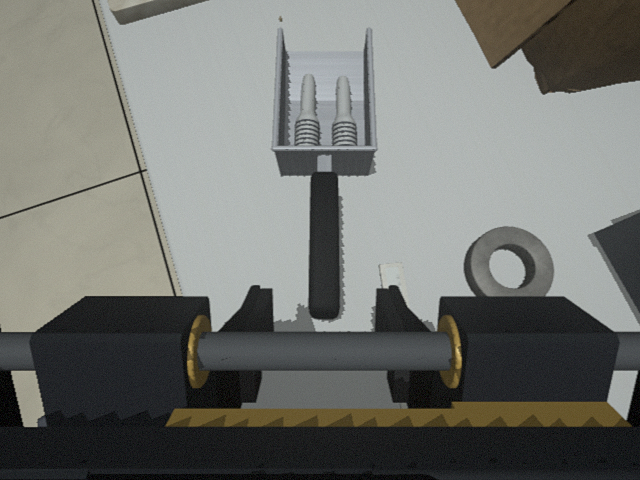

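Run:
```python
from h import *
g=np.array([.466,.147,.040]);r=tool(69.5,20);t=grip2tcp(g,r)
p,s,_=now();plan([(t-r.apply([0,0,.06]),r),(t,r),(t+[0,0,.08],r)],(p,s))
```

```text
[0.066, 0.01, 0.391, -0.001, -0.057, 0.001] mm 40 deg 10
[-0.0, -0.0, 0.6, 0.0, 0.0, 0.0] mm 60 deg 0
[0.274, 0.0, -0.752, 0.0, 0.0, 0.0] mm 80 deg 0
```

Call:
{"fn": "jog_arm", "kwargs": {
  "motion": [
    [[0.066, 0.01, 0.391, 0, -0.057, 0, 0.5], [0.066, 0.01, 0.391, 0, -0.057, 0, 0.5], [0.066, 0.01, 0.391, 0, -0.057, 0, 0.5], [0.066, 0.01, 0.391, 0, -0.057, 0, 0.5]]
  ]
}}

```text
time_s: 3.05
tool_pos: [0.4595, 0.1276, 0.0914]
tool_rot: [-179.8, -20.1, 69.4]
force: [0.6, -0.6, -0.3]
grip_width: 0.0435
grasp_force: 0.0
```

Call:
{"fn": "jog_arm", "kwargs": {
  "motion": [
    [[0, 0, 0.2, 0, 0, 0, 0.5], [0, 0, 0.4, 0, 0, 0, 0.5], [0, 0, 0.6, 0, 0, 0, 0.5], [0, 0, 0.6, 0, 0, 0, 0.5], [0, 0, 0.6, 0, 0, 0, 0.5]]
  ]
}}

```text
time_s: 3.55
tool_pos: [0.4667, 0.1451, 0.0351]
tool_rot: [-179.8, -20.0, 69.2]
force: [0.4, -0.0, 0.2]
grip_width: 0.0433
grasp_force: 0.0
```

Run:
```python
from h import *
p,s,o=now();print(p+s.apply([0,0,-.005]),o["tool_rot"],o["force"],np.round(o["qpos"],1))
```

```text
[0.46615419 0.1435196  0.03978751] [-179.7558063   -20.00945841   69.21929555] [ 0.41453032 -0.02879116  0.23359214] [-36.6   5.7  30.1 127.6 -31.5  42.4  -5. ]
```

Call:
{"fn": "jog_arm", "kwargs": {
  "motion": [
    [[0, 0, 0, 0, 0, 0, 1], [0, 0, 0, 0, 0, 0, 1], [0, 0, 0, 0, 0, 0, 1], [0, 0, 0, 0, 0, 0, 1], [0, 0, 0, 0, 0, 0, 1]]
  ],
  "grip_force": 60
}}

```text
time_s: 4.05
tool_pos: [0.467, 0.1459, 0.0351]
tool_rot: [-179.8, -20.0, 69.3]
force: [-0.8, -1.0, 1.1]
grip_width: 0.0175
grasp_force: 59.8
```

Call:
{"fn": "jog_arm", "kwargs": {
  "motion": [
    [[0.017, 0, -0.047, 0, 0, 0, 1], [0.05, 0, -0.14, 0, 0, 0, 1], [0.1, 0, -0.28, 0, 0, 0, 1], [0.12, 0, -0.33, 0, 0, 0, 1], [0.12, 0, -0.33, 0, 0, 0, 1]]
  ]
}}

```text
time_s: 4.55
tool_pos: [0.4677, 0.146, 0.071]
tool_rot: [-179.9, -20.1, 69.3]
force: [-0.8, 0.9, -3.4]
grip_width: 0.0172
grasp_force: 59.8
```

Run:
```python
from h import *
p,s,o=now();print(p,o["tool_rot"],o["force"],o["grip_width"],o["grasp_force"])
im,d=env.read_camera("scene");cv2.imwrite("pics/s2.png",cv2.resize(im[150:370,200:480,::-1],None,fx=2.5,fy=2.5))
```

```text
[0.46768031 0.14603567 0.07103457] [-179.87425008  -20.08521504   69.34819768] [-0.84279672  0.92252053 -3.4210883 ] 0.017238075919557727 59.78130021627294
```

View pics/s2.png

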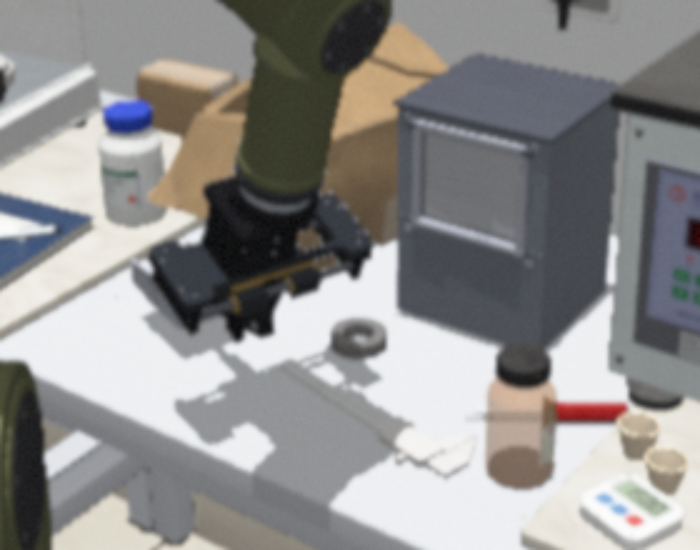

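The lift is good: the grip reads 59.8 N and the scoop is off the bench, though the gripper hides it from the scene camera. Next I'll check the carton's clearance and plan the carry.

```bash
cat >> h.py <<'E'
FR=np.array([.655,.028]);BY=1.1
def pose(nx,ny,nz,th,yaw=BY,lean=20,gx=-.127,gz=.040):
    "nose at port coords nx,ny, world z nz; pitch th nose down -> TCP pose"
    b=np.radians(BY);N=np.r_[FR+[nx*np.cos(b)-ny*np.sin(b),nx*np.sin(b)+ny*np.cos(b)],nz]
    S=R.from_euler("ZY",[yaw,th],degrees=True);r=tool(yaw,lean-th)
    return grip2tcp(N+S.apply([gx-.05,0,gz-.01]),r),r
E
python3 - <<'E'
from h import *
P=cloud("top",np.load("pics/top0.npy")).reshape(-1,3)
for a in np.arange(.1,.4,.04):
    q=P[(P[:,2]>.04)&(P[:,1]>a)&(P[:,1]<a+.04)&(P[:,0]>.56)&(P[:,0]<.9)&(P[:,2]<.4)]
    print(a.round(2),np.percentile(q[:,0],1).round(3) if len(q) else None)
p,s,_=now()
T,r1=pose(-.04,0,.145,0);print("target",T)
r0=tool(69.5,20)
w=[(p+(np.array([T[0],T[1],T[2]])-p)*k/3,r0) for k in (1,2,3)]
# rotate about grasp point
g=T-r1.apply([0,0,.005])
w+=[(grip2tcp(g,tool(y,20)),tool(y,20)) for y in (46.5,23.5,1.1)]
plan(w,(p,s))
E
```

```text
0.1 0.653
0.14 0.82
0.18 0.661
0.22 0.611
0.26 0.609
0.3 0.607
0.34 0.608
0.38 0.61
target [0.43974978 0.02386698 0.17030154]
[-0.274, 0.057, -0.455, -0.001, -0.0, -0.001] mm 53 deg 0
[-0.274, 0.057, -0.455, 0.0, 0.0, 0.0] mm 53 deg 0
[-0.274, 0.057, -0.455, 0.0, 0.0, 0.0] mm 53 deg 0
[0.009, -0.009, 0.003, -0.044, 0.0, 0.12] mm 1 deg 23
[-0.001, 0.007, -0.0, -0.044, -0.0, 0.12] mm 1 deg 23
[-0.001, 0.007, -0.0, -0.043, 0.0, 0.117] mm 1 deg 22
```

Call:
{"fn": "jog_arm", "kwargs": {
  "motion": [
    [[-0.04, 0.01, -0.07, 0, 0, 0, 1], [-0.1, 0.02, -0.17, 0, 0, 0, 1], [-0.17, 0.035, -0.28, 0, 0, 0, 1], [-0.23, 0.047, -0.39, 0, 0, 0, 1], [-0.274, 0.057, -0.455, 0, 0, 0, 1]]
  ]
}}

```text
time_s: 5.1
tool_pos: [0.4583, 0.1038, 0.1044]
tool_rot: [-179.8, -20.1, 69.2]
force: [1.1, 0.5, -2.4]
grip_width: 0.0173
grasp_force: 59.8
```

Call:
{"fn": "jog_arm", "kwargs": {
  "motion": [
    [[-0.055, 0.011, -0.09, 0, 0, 0, 1], [-0.11, 0.023, -0.18, 0, 0, 0, 1], [-0.165, 0.034, -0.27, 0, 0, 0, 1], [-0.22, 0.046, -0.36, 0, 0, 0, 1], [-0.274, 0.057, -0.455, 0, 0, 0, 1]]
  ]
}}

```text
time_s: 5.6
tool_pos: [0.4485, 0.0637, 0.1371]
tool_rot: [-179.8, -20.0, 69.3]
force: [0.1, 0.8, -2.1]
grip_width: 0.0173
grasp_force: 59.8
```

Call:
{"fn": "jog_arm", "kwargs": {
  "motion": [
    [[-0.07, 0.015, -0.12, 0, 0, 0, 1], [-0.15, 0.03, -0.24, 0, 0, 0, 1], [-0.21, 0.043, -0.35, 0, 0, 0, 1], [-0.25, 0.053, -0.42, 0, 0, 0, 1], [-0.274, 0.057, -0.455, 0, 0, 0, 1]]
  ]
}}

```text
time_s: 6.1
tool_pos: [0.4399, 0.0229, 0.1708]
tool_rot: [-179.8, -20.0, 69.3]
force: [0.1, 0.1, -2.7]
grip_width: 0.0176
grasp_force: 59.8
```

Run:
```python
from h import *
p,s,o=now();print(p,o["tool_rot"],np.round(o["qpos"],1),o["force"])
im,W=wrist("w2")
```

```text
[0.43993272 0.02291497 0.17076192] [-179.82869946  -20.0366356    69.2681147 ] [-30.1 -11.4  36.  122.7 -14.4  62.2  -8.7] [ 0.1394915   0.07748128 -2.74189945]
```

View pics/w2.png

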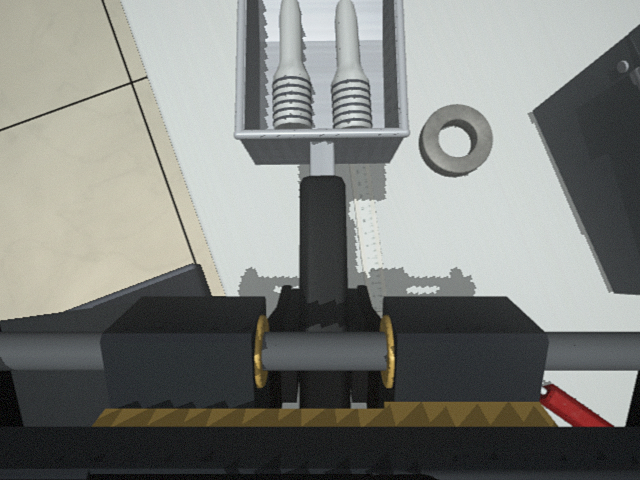

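The wrist view shows both halves held in the level pan, heads against the back wall at about (293,100) and (350,100). Now the yaw toward the port.

Call:
{"fn": "jog_arm", "kwargs": {
  "motion": [
    [[0.002, -0.002, 0, -0.007, 0, 0.02, 1], [0.004, -0.004, 0.001, -0.018, 0, 0.048, 1], [0.006, -0.006, 0.002, -0.027, 0, 0.072, 1], [0.008, -0.008, 0.003, -0.036, 0, 0.096, 1], [0.009, -0.009, 0.003, -0.044, 0, 0.12, 1]]
  ]
}}

```text
time_s: 6.65
tool_pos: [0.4385, 0.0256, 0.1695]
tool_rot: [-179.8, -19.9, 46.2]
force: [0.1, -0.8, -1.4]
grip_width: 0.0178
grasp_force: 59.8
```

Call:
{"fn": "jog_arm", "kwargs": {
  "motion": [
    [[0, 0.001, 0, -0.009, 0, 0.024, 1], [0, 0.003, 0, -0.018, 0, 0.048, 1], [0, 0.004, 0, -0.027, 0, 0.072, 1], [0, 0.006, 0, -0.036, 0, 0.096, 1], [0, 0.007, 0, -0.044, 0, 0.12, 1]]
  ]
}}

```text
time_s: 7.15
tool_pos: [0.4433, 0.0228, 0.1671]
tool_rot: [-179.8, -19.6, 23.0]
force: [-0.4, -0.6, -1.8]
grip_width: 0.0177
grasp_force: 59.8
```

Run:
```python
from h import *
p,s,o=now();print(p,o["tool_rot"],np.round(o["qpos"],1),o["force"])
T,r=pose(-.04,0,.145,0);plan([(T,r)])
```

```text
[0.44331544 0.02282209 0.16710855] [-179.79947141  -19.56583276   22.96154422] [ 11.3 -17.2  -9.8 129.4 -14.3  50.5 -58.1] [-0.37005008 -0.5985628  -1.78688211]
[-0.016, -0.024, -0.04, -0.042, 0.003, 0.114] mm 5 deg 22
```

Run:
```python
from h import *
w=[pose(-.025,0,.145,0,yaw=12),pose(-.02,0,.145,0)];plan(w)
```

```text
[0.026, 0.352, -0.026, -0.022, 0.003, 0.057] mm 35 deg 11
[0.076, -0.322, 0.028, -0.021, 0.0, 0.057] mm 33 deg 11
```

Run:
```python
from h import *
plan([pose(-.02,0,.145,0)])
```

```text
[0.158, 0.051, 0.022, -0.042, 0.003, 0.114] mm 17 deg 22
```

Call:
{"fn": "jog_arm", "kwargs": {
  "motion": [
    [[0.05, 0.01, 0.005, -0.008, 0.001, 0.022, 1], [0.09, 0.02, 0.01, -0.017, 0.002, 0.045, 1], [0.12, 0.03, 0.015, -0.025, 0.003, 0.068, 1], [0.14, 0.04, 0.02, -0.034, 0.003, 0.092, 1], [0.158, 0.051, 0.022, -0.042, 0.003, 0.114, 1]]
  ]
}}

```text
time_s: 7.65
tool_pos: [0.4596, 0.0264, 0.1704]
tool_rot: [-179.9, -20.1, 1.4]
force: [0.3, 0.5, -1.5]
grip_width: 0.0177
grasp_force: 59.8
```

Run:
```python
from h import *
p,s,o=now();print(p,o["tool_rot"],np.round(o["qpos"],1),o["force"])
plan([pose(-.02,0,.145,0)])
im,W=wrist("w3")
im,d=env.read_camera("top");P=cloud("top",d)
cv2.imwrite("pics/t3.png",cv2.resize(im[170:320,280:470,::-1],None,fx=4,fy=4))
```

```text
[0.45960539 0.02643252 0.17043524] [-179.88134064  -20.07464256    1.36417251] [ 10.7 -17.  -16.2 128.7  -4.5  47.7 -91.7] [ 0.26776344  0.48986227 -1.54064398]
[0.0, 0.022, 0.002, -0.001, -0.0, 0.001] mm 2 deg 0
```

View pics/w3.png

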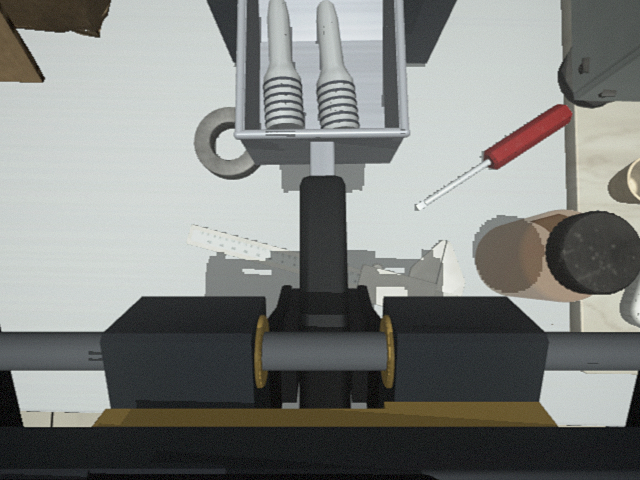

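```bash
cat > opt.py <<'E'
from h import *
from scipy.interpolate import interp1d
poly=np.array([(-50,0),(12,0),(50,7.5),(50,35),(-50,42),(-50,0)],float)
pts=interp1d(np.linspace(0,1,6),poly,axis=0)(np.linspace(0,1,1001))-[50,10]
def clr(nx,nz,th):
    t=np.radians(th);q=pts@np.array([[np.cos(t),-np.sin(t)],[np.sin(t),np.cos(t)]])+[nx,nz]
    path=cv2.minMaxLoc  # unused
    c=q.astype(np.float32).reshape(-1,1,2)
    f=lambda x,z:-cv2.pointPolygonTest(c,(float(x),float(z)),True)
    sill=min(f(x,119) for x in(-6,-3,0,3)); lint=min(f(x,z) for x,z in((-6,212),(0,212),(4,206)))
    ins=q[(q[:,0]>4.5)];a=np.arctan2(ins[:,0]-4,209-ins[:,1])[np.hypot(ins[:,0]-4,209-ins[:,1])<88].max() if len(ins) else 0
    return sill,lint,a
if __name__=="__main__":
    for th in(0,10,20,30,40,50,55):
        for nx in(30,40,50):
            b=max(((min(clr(nx,nz,th)[:2]),nz) for nz in range(60,175,3)));s=clr(nx,b[1],th)
            print(th,nx,"nz",b[1],"sill/lint",np.round(s[:2],1),"flap",round(s[2],2))
E
python3 opt.py
python3 - <<'E'
from h import *
im,W=wrist("w4")
for v in(128,132,136):print(W[v,[250,300,350,395]].round(3).tolist())
for v in(20,60,100):print("walls",W[v,236:246,2].max().round(3),W[v,398:410,2].max().round(3),W[v,240].round(3))
for v in (190,230,270): print("handle",W[v,323].round(4))
E
```

```text
[[0.542, 0.061, 0.161], [0.546, 0.04, 0.15], [0.537, 0.018, 0.177], [0.537, 0.001, 0.177]]
[[0.534, 0.057, 0.178], [0.534, 0.038, 0.179], [0.535, 0.018, 0.178], [0.535, 0.001, 0.179]]
[[0.533, 0.057, 0.177], [0.533, 0.038, 0.177], [0.533, 0.018, 0.179], [0.534, 0.001, 0.177]]
walls 0.175 0.175 [0.582 0.064 0.174]
walls 0.176 0.176 [0.564 0.063 0.176]
walls 0.177 0.177 [0.547 0.062 0.177]
handle [0.5111 0.0282 0.1809]
handle [0.4956 0.0277 0.1828]
handle [0.4808 0.0273 0.186 ]Traceback (most recent call last):
  File "opt.py", line 16, in <module>
    b=max(((min(clr(nx,nz,th)[:2]),nz) for nz in range(60,175,3)));s=clr(nx,b[1],th)
  File "opt.py", line 16, in <genexpr>
    b=max(((min(clr(nx,nz,th)[:2]),nz) for nz in range(60,175,3)));s=clr(nx,b[1],th)
                ~~~^^^^^^^^^^
  File "opt.py", line 11, in clr
    ins=q[(q[:,0]>4.5)];a=np.arctan2(ins[:,0]-4,209-ins[:,1])[np.hypot(ins[:,0]-4,209-ins[:,1])<88].max() if len(ins) else 0
                          ~~~~~~~~~~~~~~~~~~~~~~~~~~~~~~~~~~~~~~~~~~~~~~~~~~~~~~~~~~~~~~~~~~~~~~~~~~~~~^^
    return umr_maximum(a, axis, None, out, keepdims, initial, where)
ValueError: zero-size array to reduction operation maximum which has no identity
```

```bash
sed -i '/path=cv2/d; s/<88\].max() if len(ins) else 0/<88].max(initial=0)/' opt.py; python3 opt.py
```

```text
0 30 nz 60 sill/lint [ 31.4 118.9] flap 0.0
0 40 nz 60 sill/lint [ 30.7 118.2] flap 0.0
0 50 nz 60 sill/lint [ 30.  117.5] flap 0.0
10 30 nz 147 sill/lint [24.8 26. ] flap 0.68
10 40 nz 147 sill/lint [24.8 23.6] flap 0.82
10 50 nz 144 sill/lint [22.8 24.1] flap 0.89
20 30 nz 141 sill/lint [23.4 23.9] flap 0.66
20 40 nz 138 sill/lint [22.  22.5] flap 0.75
20 50 nz 135 sill/lint [21.1 21.2] flap 0.82
30 30 nz 135 sill/lint [21.4 18.8] flap 0.63
30 40 nz 129 sill/lint [19.  18.1] flap 0.69
30 50 nz 123 sill/lint [17.  17.5] flap 0.74
40 30 nz 123 sill/lint [14.1 14.1] flap 0.56
40 40 nz 117 sill/lint [13.6 11.4] flap 0.62
40 50 nz 108 sill/lint [11.8 13.6] flap 0.62
50 30 nz 108 sill/lint [5.9 7.8] flap 0.48
50 40 nz 102 sill/lint [7.5 7.8] flap 0.53
50 50 nz 99 sill/lint [13.1 11.6] flap 0.6
55 30 nz 105 sill/lint [6.1 4.8] flap 0.47
55 40 nz 99 sill/lint [8.8 8.3] flap 0.53
55 50 nz 96 sill/lint [15.3 16.5] flap 0.86
```

Run:
```python
from h import *
w=[pose(nx/1000,0,nz/1000,th) for nx,nz,th in((5,145,0),(32,145,0),(50,144,10),(50,135,20),(50,123,30),(50,108,40),(50,99,50),(50,96,55))]
plan(w)
```

```text
[0.232, 0.023, 0.089, -0.001, -0.001, 0.003] mm 25 deg 1
[0.254, 0.0, 0.092, 0.0, 0.0, 0.0] mm 27 deg 0
[0.335, -0.0, -0.187, -0.0, -0.056, 0.0] mm 38 deg 10
[0.153, -0.0, -0.17, 0.0, -0.056, 0.0] mm 23 deg 10
[0.169, 0.0, -0.138, 0.0, -0.056, 0.0] mm 22 deg 10
[0.195, 0.0, -0.111, -0.0, -0.056, -0.0] mm 22 deg 10
[0.2, -0.0, -0.174, 0.0, -0.056, -0.0] mm 26 deg 10
[0.094, 0.0, -0.107, -0.0, -0.028, 0.0] mm 14 deg 5
```

Call:
{"fn": "jog_arm", "kwargs": {
  "motion": [
    [[0.05, 0.005, 0.019, 0, 0, 0, 1], [0.1, 0.01, 0.038, 0, 0, 0, 1], [0.15, 0.015, 0.057, 0, 0, 0, 1], [0.2, 0.02, 0.076, 0, 0, 0, 1], [0.232, 0.023, 0.089, 0, 0, 0.002, 1]]
  ]
}}

```text
time_s: 8.3
tool_pos: [0.4858, 0.0239, 0.1709]
tool_rot: [-179.8, -20.2, 1.1]
force: [-0.9, 0.5, -2.3]
grip_width: 0.0178
grasp_force: 59.8
```

Call:
{"fn": "jog_arm", "kwargs": {
  "motion": [
    [[0.06, 0, 0.022, 0, 0, 0, 1], [0.12, 0, 0.044, 0, 0, 0, 1], [0.18, 0, 0.066, 0, 0, 0, 1], [0.23, 0, 0.084, 0, 0, 0, 1], [0.254, 0, 0.092, 0, 0, 0, 1]]
  ]
}}

```text
time_s: 8.8
tool_pos: [0.5128, 0.0246, 0.1709]
tool_rot: [-179.8, -20.2, 1.1]
force: [-0.2, 0.1, -2.8]
grip_width: 0.0172
grasp_force: 59.8
```

Run:
```python
from h import *
p,s,o=now();print(p,o["tool_rot"],np.round(o["qpos"],1),o["force"])
plan([pose(.032,0,.145,0)])
im,d=env.read_camera("scene");cv2.imwrite("pics/s5.png",cv2.resize(im[120:300,280:480,::-1],None,fx=3,fy=3))
```

```text
[0.51275165 0.02455858 0.1709186 ] [-179.79076884  -20.17785942    1.12438505] [ 11.5  -9.5 -16.8 123.   -2.   46.  -93.3] [-0.24739353  0.09140458 -2.77677896]
[-0.012, -0.007, 0.002, -0.001, -0.001, 0.0] mm 1 deg 0
```

View pics/s5.png

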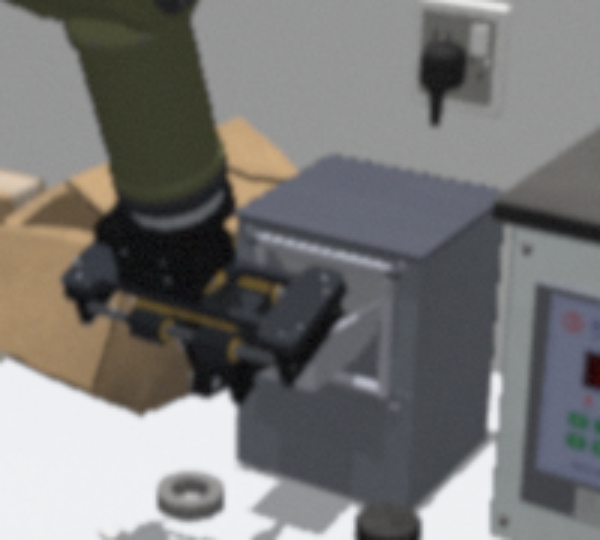

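The picture shows the pan's side wall at about (340,345) entering the port above the sill, with the flap pushed in. Now I'll tip it.

Call:
{"fn": "jog_arm", "kwargs": {
  "motion": [
    [[0.08, 0, -0.05, 0, -0.014, 0, 1], [0.17, 0, -0.09, 0, -0.028, 0, 1], [0.25, 0, -0.14, 0, -0.042, 0, 1], [0.325, 0, -0.187, 0, -0.056, 0, 1]]
  ]
}}

```text
time_s: 9.25
tool_pos: [0.5367, 0.0249, 0.2004]
tool_rot: [-179.8, -10.0, 1.2]
force: [-0.5, 0.7, -2.6]
grip_width: 0.0174
grasp_force: 59.8
```

Call:
{"fn": "jog_arm", "kwargs": {
  "motion": [
    [[0.05, 0, -0.057, 0, -0.019, 0, 1], [0.1, 0, -0.113, 0, -0.037, 0, 1], [0.153, 0, -0.17, 0, -0.056, 0, 1]]
  ]
}}

```text
time_s: 9.55
tool_pos: [0.5489, 0.0251, 0.2198]
tool_rot: [-179.8, 0.0, 1.2]
force: [-1.3, -0.1, -2.3]
grip_width: 0.0176
grasp_force: 59.8
```

Call:
{"fn": "jog_arm", "kwargs": {
  "motion": [
    [[0.056, 0, -0.046, 0, -0.019, 0, 1], [0.113, 0, -0.092, 0, -0.037, 0, 1], [0.169, 0, -0.138, 0, -0.056, 0, 1]]
  ]
}}

```text
time_s: 9.85
tool_pos: [0.5662, 0.0254, 0.2336]
tool_rot: [-179.8, 10.1, 1.2]
force: [-0.7, -0.3, -1.4]
grip_width: 0.0173
grasp_force: 59.8
```

Run:
```python
from h import *
p,s,o=now();print(p,o["tool_rot"],np.round(o["qpos"],1),o["force"])
w=[pose(nx/1000,0,nz/1000,th) for nx,nz,th in((50,123,30),(50,108,40),(50,99,50),(50,96,55))]
plan(w[:1]);plan(w[1:])
```

```text
[0.56616734 0.02536226 0.23355674] [-179.80834828   10.07121236    1.21416284] [  8.9  16.9 -16.8  86.6   3.5  87.2 -97. ] [-0.69625022 -0.31784195 -1.39493949]
[-0.001, -0.009, 0.01, -0.001, 0.0, 0.001] mm 1 deg 0
[0.194, -0.009, -0.1, -0.001, -0.055, 0.001] mm 22 deg 10
[0.2, -0.0, -0.174, 0.0, -0.056, -0.0] mm 26 deg 10
[0.094, 0.0, -0.107, -0.0, -0.028, 0.0] mm 14 deg 5
```

Call:
{"fn": "jog_arm", "kwargs": {
  "motion": [
    [[0.065, 0, -0.033, 0, -0.018, 0, 1], [0.13, 0, -0.067, 0, -0.037, 0, 1], [0.194, 0, -0.1, 0, -0.055, 0, 1]]
  ]
}}

```text
time_s: 10.15
tool_pos: [0.5875, 0.0258, 0.2398]
tool_rot: [-179.8, 19.9, 1.2]
force: [-1.1, 0.3, -1.5]
grip_width: 0.0173
grasp_force: 59.8
```

Call:
{"fn": "jog_arm", "kwargs": {
  "motion": [
    [[0.067, 0, -0.058, 0, -0.019, 0, 1], [0.133, 0, -0.116, 0, -0.037, 0, 1], [0.2, 0, -0.174, 0, -0.056, 0, 1], [0.2, 0, -0.174, 0, -0.056, 0, 1], [0.2, 0, -0.174, 0, -0.056, 0, 1]]
  ]
}}

```text
time_s: 10.65
tool_pos: [0.6106, 0.0265, 0.2458]
tool_rot: [-179.8, 30.3, 1.3]
force: [-4.8, 0.8, -9.4]
grip_width: 0.0177
grasp_force: 60.0
```

Call:
{"fn": "jog_arm", "kwargs": {
  "motion": [
    [[0.047, 0, -0.054, 0, -0.014, 0, 1], [0.094, 0, -0.107, 0, -0.028, 0, 1], [0.094, 0, -0.107, 0, -0.028, 0, 1], [0.094, 0, -0.107, 0, -0.028, 0, 1], [0.094, 0, -0.107, 0, -0.028, 0, 1]]
  ]
}}

```text
time_s: 11.15
tool_pos: [0.6156, 0.0285, 0.2453]
tool_rot: [-179.6, 34.9, 1.5]
force: [-31.3, 1.8, -2.0]
grip_width: 0.0177
grasp_force: 60.0
```

Run:
```python
from h import *
p,s,o=now();print(p,o["tool_rot"],np.round(o["qpos"],1),o["force"])
plan([pose(.05,0,.096,55)])
im,W=wrist("w6")
```

```text
[0.61558985 0.02849484 0.24533535] [-179.57429246   34.89993345    1.54890365] [ -6.2  41.4   4.2  55.9  -4.  117.7 -91.5] [-31.29409788   1.75827815  -2.04403913]
[0.028, 0.012, -0.127, -0.001, -0.001, 0.002] mm 13 deg 0
```

View pics/w6.png

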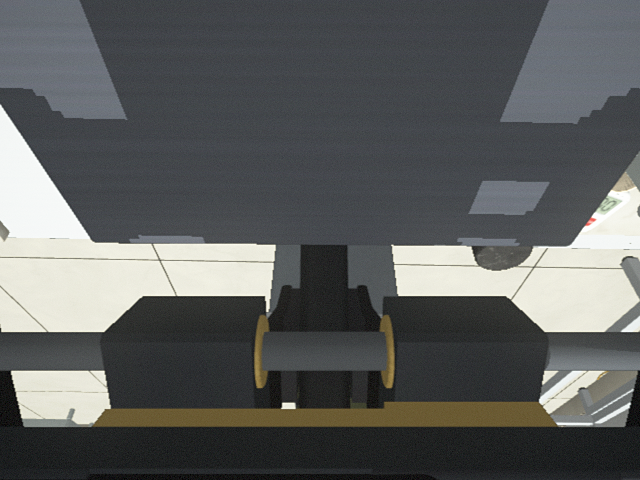

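The wrist view is filled by the bin cover, and joint 6 has hit its limit (117.7°). The scoop is therefore about 13 mm low and pressing on the frame with 31 N, so I'll ease back.

Run:
```python
from h import *
print(pose(.05,0,.099,50)[0],pose(.05,0,.099,50)[1].as_euler("xyz",degrees=True))
p,s,o=now()
plan([pose(.05,0,.101,49)])
import opt
# actual nose estimates
def nose(p,s,lean):
    th=lean; y=np.radians(BY)
    t=20-th
    r=tool(BY,t); g=p-r.apply([0,0,.005]);S=R.from_euler("ZY",[BY,th],degrees=True)
    N=g-S.apply([-.177,0,.03]);b=np.radians(BY);d=N[:2]-FR;return d@[np.cos(b),np.sin(b)]*1000,N[2]*1000
for q,th in(([.6106,.0265,.2458],50.3),([.6156,.0285,.2453],54.9),([.5875,.0258,.2398],39.9)):
    n=nose(np.array(q),0,th);print(th,n,opt.clr(*n,th))
```

```text
[0.6117159  0.0271689  0.24954337] [180.   30.    1.1]
[-0.079, 0.011, -0.0, -0.001, 0.033, 0.002] mm 8 deg 6
50.3 (np.float64(48.08194138612855), np.float64(94.77022198426558)) (9.208824238770198, 14.666005326961727, np.float64(0.5556799313633225))
54.9 (np.float64(40.70902711974419), np.float64(87.33810183384136)) (2.645874015701309, 19.217895498946962, np.float64(0.46884985389278283))
39.9 (np.float64(50.71684573380821), np.float64(107.94990129285223)) (12.1306999326041, 13.310185507475838, np.float64(0.6274308728327446))
```

Call:
{"fn": "jog_arm", "kwargs": {
  "motion": [
    [[-0.06, 0.01, -0.09, 0, 0.02, 0, 1], [-0.079, 0.01, -0.06, 0, 0.033, 0.002, 1], [-0.079, 0.01, -0.03, 0, 0.033, 0.002, 1], [-0.079, 0.01, 0, 0, 0.033, 0.002, 1], [-0.079, 0.01, 0, 0, 0.033, 0.002, 1]]
  ]
}}

```text
time_s: 11.7
tool_pos: [0.612, 0.0256, 0.2515]
tool_rot: [-180.0, 28.5, 0.9]
force: [-4.6, 1.1, -2.4]
grip_width: 0.0178
grasp_force: 60.0
```

Run:
```python
from h import *
p,s,o=now();print(p,o["tool_rot"],np.round(o["qpos"],1),o["force"])
plan([pose(.05,0,.101,49)])
```

```text
[0.61203998 0.02557831 0.25146508] [-179.95772665   28.47268178    0.91996885] [ -6.4  35.6   4.2  62.   -3.4 111.  -91.9] [-4.62310811  1.07921085 -2.39712237]
[-0.018, -0.016, 0.028, -0.001, -0.003, -0.001] mm 4 deg 1
```

Call:
{"fn": "jog_arm", "kwargs": {
  "motion": [
    [[0.04, 0, -0.04, 0, -0.02, 0, 1], [0, 0, 0, 0, 0, 0, 1], [0.04, 0, -0.04, 0, -0.02, 0, 1], [0, 0, 0, 0, 0, 0, 1], [0.03, 0, -0.03, 0, -0.014, 0, 1]]
  ]
}}

```text
time_s: 12.2
tool_pos: [0.6142, 0.025, 0.2506]
tool_rot: [180.0, 31.3, 0.8]
force: [-7.2, 0.7, -7.9]
grip_width: 0.0176
grasp_force: 60.0
```

Call:
{"fn": "jog_arm", "kwargs": {
  "motion": [
    [[0, 0, 0, 0, 0, 0, 1], [0, 0, 0, 0, 0, 0, 1], [0, 0, 0, 0, 0, 0, 1]]
  ]
}}

```text
time_s: 12.5
tool_pos: [0.6148, 0.025, 0.2504]
tool_rot: [180.0, 31.4, 0.8]
force: [-8.8, -0.9, -10.7]
grip_width: 0.0174
grasp_force: 60.0
```

Run:
```python
from h import *
p,s,o=now();print(p,o["tool_rot"],np.round(o["qpos"],1),o["force"])
plan([pose(nx/1000,0,nz/1000,th) for nx,nz,th in((50,108,40),(50,123,30),(50,135,20),(40,145,8),(40,147,0))])
```

```text
[0.61481931 0.02498962 0.25042967] [179.95203281  31.39256354   0.83857515] [ -6.3  38.4   4.3  58.8  -3.6 114.3 -91.9] [ -8.8003345   -0.91034396 -10.74078799]
[-0.183, -0.021, 0.233, -0.0, 0.063, -0.001] mm 30 deg 11
[-0.173, -0.0, 0.143, 0.0, 0.056, 0.0] mm 22 deg 10
[-0.143, -0.0, 0.166, -0.0, 0.056, 0.0] mm 22 deg 10
[-0.24, 0.0, 0.243, -0.0, 0.067, 0.0] mm 34 deg 12
[-0.097, 0.0, 0.206, 0.0, 0.044, 0.0] mm 23 deg 8
```

Call:
{"fn": "jog_arm", "kwargs": {
  "motion": [
    [[-0.06, 0, 0.08, 0, 0.02, 0, 1], [-0.12, -0.01, 0.16, 0, 0.04, 0, 1], [-0.183, -0.02, 0.233, 0, 0.063, 0, 1], [-0.183, -0.02, 0.233, 0, 0.063, 0, 1]]
  ]
}}

```text
time_s: 12.9
tool_pos: [0.5878, 0.0269, 0.2442]
tool_rot: [-180.0, 19.4, 0.9]
force: [-0.1, -0.1, -0.8]
grip_width: 0.0174
grasp_force: 60.0
```

Call:
{"fn": "jog_arm", "kwargs": {
  "motion": [
    [[-0.06, 0, 0.05, 0, 0.02, 0, 1], [-0.12, 0, 0.1, 0, 0.038, 0, 1], [-0.173, 0, 0.143, 0, 0.056, 0, 1], [-0.173, 0, 0.143, 0, 0.056, 0, 1]]
  ]
}}

```text
time_s: 13.3
tool_pos: [0.5676, 0.0265, 0.2362]
tool_rot: [-180.0, 9.4, 0.9]
force: [-0.7, -0.8, -1.5]
grip_width: 0.0177
grasp_force: 60.0
```

Call:
{"fn": "jog_arm", "kwargs": {
  "motion": [
    [[-0.05, 0, 0.055, 0, 0.02, 0, 1], [-0.1, 0, 0.11, 0, 0.038, 0, 1], [-0.143, 0, 0.166, 0, 0.056, 0, 1], [-0.143, 0, 0.166, 0, 0.056, 0, 1]]
  ]
}}

```text
time_s: 13.7
tool_pos: [0.5502, 0.0263, 0.221]
tool_rot: [-180.0, -0.4, 0.9]
force: [-1.1, -1.0, -1.5]
grip_width: 0.0177
grasp_force: 60.0
```

Run:
```python
from h import *
p,s,o=now();print(p,o["tool_rot"],np.round(o["qpos"],1),o["force"])
plan([pose(nx/1000,0,nz/1000,th) for nx,nz,th in((50,135,20),)]);plan([pose(nx/1000,0,nz/1000,th) for nx,nz,th in((40,145,8),(40,147,0))])
im,W=wrist("w7")
```

```text
[0.55019399 0.02627757 0.22097559] [-179.99145924   -0.44965982    0.87701254] [ -8.3   6.5   3.   99.2  -0.3  73.9 -94.3] [-1.09498094 -1.0086298  -1.45918429]
[-0.013, 0.003, 0.022, -0.0, -0.002, -0.001] mm 3 deg 1
[-0.254, 0.004, 0.263, 0.0, 0.064, -0.001] mm 37 deg 12
[-0.097, 0.0, 0.206, 0.0, 0.044, 0.0] mm 23 deg 8
```

View pics/w7.png

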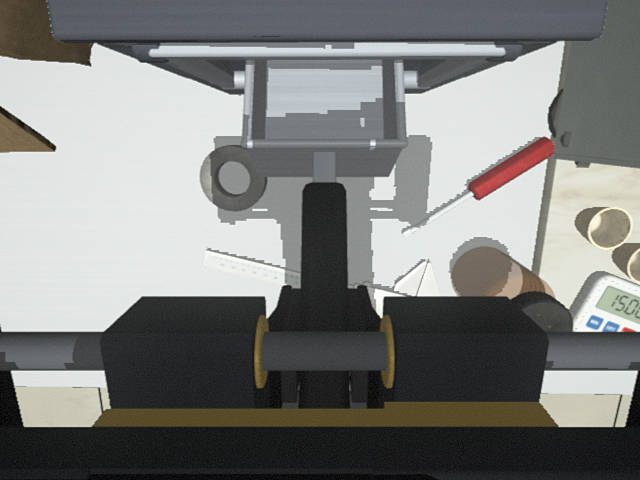

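The view shows the visible pan floor, about (325,95), empty, with the flap lifted behind the lintel. I'll level the scoop, draw back with the nose just inside, and check the rest of the floor by depth.

Call:
{"fn": "jog_arm", "kwargs": {
  "motion": [
    [[-0.06, 0, 0.065, 0, 0.016, 0, 1], [-0.127, 0, 0.13, 0, 0.032, 0, 1], [-0.19, 0, 0.2, 0, 0.048, 0, 1], [-0.254, 0, 0.263, 0, 0.064, 0, 1], [-0.254, 0, 0.263, 0, 0.064, 0, 1]]
  ]
}}

```text
time_s: 14.25
tool_pos: [0.5245, 0.0259, 0.1935]
tool_rot: [180.0, -11.8, 0.9]
force: [-0.3, 0.1, -1.5]
grip_width: 0.0175
grasp_force: 60.0
```

Call:
{"fn": "jog_arm", "kwargs": {
  "motion": [
    [[-0.03, 0, 0.07, 0, 0.015, 0, 1], [-0.065, 0, 0.14, 0, 0.03, 0, 1], [-0.097, 0, 0.206, 0, 0.044, 0, 1], [-0.097, 0, 0.206, 0, 0.044, 0, 1]]
  ]
}}

```text
time_s: 14.65
tool_pos: [0.5199, 0.0258, 0.1713]
tool_rot: [180.0, -19.7, 0.9]
force: [-1.0, -0.6, -2.6]
grip_width: 0.0176
grasp_force: 60.0
```

Call:
{"fn": "jog_arm", "kwargs": {
  "motion": [
    [[-0.09, 0, -0.034, 0, 0, 0, 1], [-0.18, 0, -0.068, 0, 0, 0, 1], [-0.26, 0, -0.096, 0, 0, 0, 1], [-0.26, 0, -0.096, 0, 0, 0, 1]]
  ]
}}

```text
time_s: 15.05
tool_pos: [0.4919, 0.0255, 0.1726]
tool_rot: [-180.0, -19.9, 0.9]
force: [-0.6, -0.4, -1.1]
grip_width: 0.0174
grasp_force: 60.0
```

```bash
cat > chk.py <<'E'
from h import *
p,s,o=now();print(p,o["tool_rot"],np.round(o["qpos"],1),o["force"])
im,W=wrist("w8")
# express in scoop frame: yaw BY, pitch from lean
e=s.as_euler("xyz",degrees=True);yaw=e[2];lean=-e[1];th=20-lean
S=R.from_euler("ZY",[yaw,th],degrees=True);g=p-s.apply([0,0,.005]);O=g-S.apply([-.127,0,.04])
q=S.inv().apply(W.reshape(-1,3)-O)*1000
q=q[(abs(q[:,1])<24)&(q[:,0]>-44)&(q[:,0]<60)&(q[:,2]>-15)&(q[:,2]<60)]
for a in range(-45,60,10):
    k=q[(q[:,0]>=a)&(q[:,0]<a+10)]
    if len(k): print(a,len(k),np.percentile(k[:,2],[2,50,98]).round(1))
E
python3 chk.py
```

```text
[0.49192471 0.02552109 0.1726245 ] [-179.9860714   -19.94925979    0.87961153] [ -8.5 -12.6   0.7 125.5   3.4  47.3 -98.8] [-0.56725514 -0.41310302 -1.13071728]
-45 212 [-9.1 -7.9 -6.4]
-35 1700 [-9.9 -8.4 -7. ]
-25 1656 [-10.7  -9.3  -7.8]
-15 1625 [-11.5 -10.2  -8.8]
-5 1591 [-12.4 -11.   -9.7]
5 1737 [-12.5 -11.   -9.4]
15 1774 [-11.3  -9.7  -8.2]
25 1797 [-10.   -8.5  -6.9]
35 571 [-9.  -7.8 -6.4]
```

The pan floor is smooth and empty along its whole length, so both halves went in. The scoop has turned about 5° nose-down in the fingers, so I'll measure that precisely.

```bash
cat >> chk.py <<'E'
k=q[(q[:,0]>-42)&(q[:,0]<8)];A=np.c_[k[:,0],k[:,1],np.ones(len(k))];c=np.linalg.lstsq(A,k[:,2],rcond=None)[0]
print("pitch",np.degrees(np.arctan(c[0])),"roll",np.degrees(np.arctan(c[1])),"z0",c[2])
q=S.inv().apply(W.reshape(-1,3)-O)*1000
r=q[(abs(q[:,1])<30)&(q[:,0]>-60)&(q[:,0]<-40)&(q[:,2]>20)&(q[:,2]<60)]
print("rim z",np.percentile(r[:,2],[50,95]),"x",np.percentile(r[:,0],[5,50,95]))
h=q[(abs(q[:,1])<6)&(q[:,0]>-110)&(q[:,0]<-70)&(q[:,2]>20)&(q[:,2]<70)];print("handle top",np.polyfit(h[:,0],h[:,2],1))
E
python3 chk.py | tail -3
```

```text
pitch -4.88454736129917 roll -0.01969726677013749 z0 -10.983268166309468
rim z [31.40116178 34.01150732] x [-57.25920469 -53.06396251 -50.3397662 ]
handle top [-0.23197478 20.96487718]
```

Run:
```python
from h import *
p,s,o=now()
r=tool(.9,20)
w=[(p+[0,0,.01],r),(p+[-.03,0,.01],r)]
g=p+[-.03,0,.01]-r.apply([0,0,.005])
for y in(24,47,69.5): w.append((grip2tcp(g,tool(y,20)),tool(y,20)))
g2=np.array([.467,.146,.125])
w.append((grip2tcp((g+g2)/2,tool(69.5,22)),tool(69.5,22)));w.append((grip2tcp(g2,tool(69.5,25)),tool(69.5,25)))
print(w[-1][0]);plan(w,(p,s))
```

```text
[0.46774002 0.14797927 0.12046846]
[0.034, -0.0, -0.094, -0.0, -0.0, -0.0] mm 10 deg 0
[-0.282, -0.005, -0.103, 0.0, 0.0, 0.0] mm 30 deg 0
[-0.001, -0.007, -0.0, 0.044, 0.0, -0.121] mm 1 deg 23
[-0.001, -0.007, -0.0, 0.044, 0.0, -0.12] mm 1 deg 23
[-0.001, -0.007, -0.0, 0.043, -0.0, -0.117] mm 1 deg 22
[0.435, -0.184, 0.49, -0.0, 0.011, 0.0] mm 68 deg 2
[0.418, -0.184, 0.505, 0.0, 0.017, -0.0] mm 68 deg 3
```

Call:
{"fn": "jog_arm", "kwargs": {
  "motion": [
    [[0.034, 0, -0.094, 0, 0, 0, 1], [0.034, 0, -0.094, 0, 0, 0, 1], [0.034, 0, -0.094, 0, 0, 0, 1]]
  ]
}}

```text
time_s: 15.45
tool_pos: [0.4933, 0.0256, 0.1831]
tool_rot: [-180.0, -20.0, 0.9]
force: [-1.0, 0.1, -0.7]
grip_width: 0.0176
grasp_force: 60.0
```

Call:
{"fn": "jog_arm", "kwargs": {
  "motion": [
    [[-0.08, 0, -0.03, 0, 0, 0, 1], [-0.16, 0, -0.06, 0, 0, 0, 1], [-0.282, -0.005, -0.103, 0, 0, 0, 1], [-0.282, -0.005, -0.103, 0, 0, 0, 1]]
  ]
}}

```text
time_s: 15.85
tool_pos: [0.4605, 0.0254, 0.1806]
tool_rot: [180.0, -19.8, 0.9]
force: [0.4, -0.4, -1.4]
grip_width: 0.0175
grasp_force: 60.0
```

Call:
{"fn": "jog_arm", "kwargs": {
  "motion": [
    [[0, -0.002, 0, 0.011, 0, -0.03, 1], [0, -0.004, 0, 0.022, 0, -0.06, 1], [0, -0.005, 0, 0.033, 0, -0.09, 1], [0, -0.007, 0, 0.044, 0, -0.121, 1], [0, -0.007, 0, 0.044, 0, -0.121, 1]]
  ]
}}

```text
time_s: 16.35
tool_pos: [0.463, 0.0253, 0.1828]
tool_rot: [-180.0, -20.0, 24.0]
force: [0.6, -0.2, -1.4]
grip_width: 0.0176
grasp_force: 60.0
```

Run:
```python
from h import *
p,s,o=now();print(p,o["tool_rot"],np.round(o["qpos"],1),o["force"])
d=env.read_camera("scene")[1];P=cloud("scene",d)[175:290,355:450].reshape(-1,3)
b=np.radians(BY);q=np.c_[(P[:,0]-FR[0])*np.cos(b)+(P[:,1]-FR[1])*np.sin(b),P[:,1]-FR[1],P[:,2]]
q=q[(abs(q[:,1])<.04)&(abs(q[:,0])<.1)]
for z in(.13,.15,.17,.19):
    k=q[abs(q[:,2]-z)<.008];print(z,len(k),np.median(k[:,0]).round(4) if len(k) else None)
```

```text
[0.46303622 0.02527098 0.1827618 ] [-179.98194846  -20.03123199   23.95279553] [ -9.3 -16.4   7.6 127.   -6.9  50.8 -64.2] [ 0.6176839  -0.18092255 -1.44160374]
0.13 121 0.0011
0.15 141 0.0006
0.17 128 0.0007
0.19 106 0.0009
```

The flap hangs vertical in the port at all heights, so it is shut. Next is the return to the bench spot.

Call:
{"fn": "jog_arm", "kwargs": {
  "motion": [
    [[0, -0.002, 0, 0.011, 0, -0.03, 1], [0, -0.004, 0, 0.022, 0, -0.06, 1], [0, -0.005, 0, 0.033, 0, -0.09, 1], [0, -0.007, 0, 0.044, 0, -0.12, 1], [0, -0.007, 0, 0.044, 0, -0.12, 1]]
  ]
}}

```text
time_s: 16.9
tool_pos: [0.4629, 0.0265, 0.1824]
tool_rot: [-179.9, -20.0, 46.9]
force: [-0.0, -0.0, -1.8]
grip_width: 0.0177
grasp_force: 60.0
```

Call:
{"fn": "jog_arm", "kwargs": {
  "motion": [
    [[0, -0.002, 0, 0.011, 0, -0.03, 1], [0, -0.004, 0, 0.022, 0, -0.06, 1], [0, -0.005, 0, 0.033, 0, -0.09, 1], [0, -0.007, 0, 0.043, 0, -0.117, 1], [0, -0.007, 0, 0.043, 0, -0.117, 1]]
  ]
}}

```text
time_s: 17.4
tool_pos: [0.4623, 0.0273, 0.1822]
tool_rot: [-179.8, -19.9, 69.3]
force: [0.0, -0.2, -1.0]
grip_width: 0.0175
grasp_force: 60.0
```

Call:
{"fn": "jog_arm", "kwargs": {
  "motion": [
    [[0.11, -0.046, 0.12, 0, 0.003, 0, 1], [0.22, -0.09, 0.245, 0, 0.006, 0, 1], [0.33, -0.138, 0.37, 0, 0.009, 0, 1], [0.435, -0.184, 0.49, 0, 0.011, 0, 1]]
  ]
}}

```text
time_s: 17.8
tool_pos: [0.4638, 0.0898, 0.15]
tool_rot: [-179.8, -22.0, 69.4]
force: [0.6, 0.4, -1.5]
grip_width: 0.0178
grasp_force: 60.0
```

Call:
{"fn": "jog_arm", "kwargs": {
  "motion": [
    [[0.11, -0.046, 0.125, 0, 0.004, 0, 1], [0.21, -0.09, 0.25, 0, 0.008, 0, 1], [0.32, -0.138, 0.38, 0, 0.013, 0, 1], [0.418, -0.184, 0.505, 0, 0.017, 0, 1], [0.418, -0.184, 0.505, 0, 0.017, 0, 1]]
  ]
}}

```text
time_s: 18.3
tool_pos: [0.4656, 0.1505, 0.1183]
tool_rot: [-179.6, -25.0, 69.5]
force: [-0.6, 0.5, -0.7]
grip_width: 0.0179
grasp_force: 60.0
```

Run:
```python
from h import *
p,s,o=now();print(p,o["tool_rot"],np.round(o["qpos"],1),o["force"])
im,W=wrist("w9")
g=p-s.apply([0,0,.005]);y=np.radians(o["tool_rot"][2]);d=np.array([np.cos(y),np.sin(y)]);n=np.array([-d[1],d[0]])
D=W.reshape(-1,3)-[g[0],g[1],0];x=D[:,:2]@d*1000;yy=D[:,:2]@n*1000;z=D[:,2]*1000
m=(x>85)&(x<130)&(abs(yy)<24)&(z>50)&(z<110);c=np.linalg.lstsq(np.c_[x[m]-105,yy[m],np.ones(m.sum())],z[m],rcond=None)[0]
print("floor pitch",np.degrees(np.arctan(c[0])),"roll",np.degrees(np.arctan(c[1])),"top of floor z at mid",c[2],"n",m.sum(),"grasp",g)
m=(x>65)&(x<85)&(abs(yy)<30)&(z>105)&(z<150);print("rim",np.percentile(z[m],[50,95]))
plan([(p-[0,0,.06],s)])
```

```text
[0.46560362 0.15047189 0.11825784] [-179.62074408  -25.00054947   69.5114444 ] [-22.5  -2.8  17.3 125.4 -28.8  50.1  -8.2] [-0.58996228  0.52219446 -0.72972132]
floor pitch 0.012109251230394899 roll 0.33350251464718783 top of floor z at mid 83.15535061050868 n 5904 grasp [0.464895   0.14848089 0.12278926]
rim [116.70450079 123.38643706]
[-0.249, -0.009, 0.554, 0.001, 0.0, -0.0] mm 61 deg 0
```

The scoop is level, with its underside at about 80.5 mm. I'll go down 72 mm, then creep.

Call:
{"fn": "jog_arm", "kwargs": {
  "motion": [
    [[-0.085, 0, 0.18, 0, 0, 0, 1], [-0.17, 0, 0.36, 0, 0, 0, 1], [-0.25, 0, 0.54, 0, 0, 0, 1], [-0.305, 0, 0.652, 0, 0, 0, 1], [-0.305, 0, 0.652, 0, 0, 0, 1]]
  ]
}}

```text
time_s: 18.85
tool_pos: [0.4664, 0.1476, 0.0466]
tool_rot: [-179.7, -24.9, 69.3]
force: [-0.8, 0.2, -0.9]
grip_width: 0.0172
grasp_force: 60.0
```

Call:
{"fn": "jog_arm", "kwargs": {
  "motion": [
    [[-0.008, 0, 0.018, 0, 0, 0, 1], [-0.017, 0, 0.036, 0, 0, 0, 1], [-0.025, 0, 0.054, 0, 0, 0, 1], [-0.03, 0, 0.065, 0, 0, 0, 1], [-0.03, 0, 0.065, 0, 0, 0, 1]]
  ]
}}

```text
time_s: 19.35
tool_pos: [0.4674, 0.1485, 0.0411]
tool_rot: [-179.8, -25.1, 69.4]
force: [-0.2, -0.6, -1.2]
grip_width: 0.0173
grasp_force: 60.0
```

Call:
{"fn": "jog_arm", "kwargs": {
  "motion": [
    [[-0.004, 0, 0.009, 0, 0, 0, 1], [-0.008, 0, 0.018, 0, 0, 0, 1], [-0.012, 0, 0.027, 0, 0, 0, 1], [-0.012, 0, 0.027, 0, 0, 0, 1]]
  ]
}}

```text
time_s: 19.75
tool_pos: [0.4674, 0.1485, 0.038]
tool_rot: [-179.8, -25.1, 69.4]
force: [-0.2, 0.4, -0.4]
grip_width: 0.0172
grasp_force: 60.0
```

Call:
{"fn": "jog_arm", "kwargs": {
  "motion": [
    [[-0.003, 0, 0.007, 0, 0, 0, 1], [-0.006, 0, 0.014, 0, 0, 0, 1], [-0.006, 0, 0.014, 0, 0, 0, 1]]
  ]
}}

```text
time_s: 20.05
tool_pos: [0.468, 0.1487, 0.0372]
tool_rot: [-179.9, -25.1, 69.4]
force: [-2.1, -2.3, 4.2]
grip_width: 0.0173
grasp_force: 60.0
```

The scoop is on the bench (4 N of contact), so I'll open half way and back out along the tool axis.

Call:
{"fn": "jog_arm", "kwargs": {
  "motion": [
    [[0, 0, 0, 0, 0, 0, 0.6], [0, 0, 0, 0, 0, 0, 0.5], [0, 0, 0, 0, 0, 0, 0.5], [0, 0, 0, 0, 0, 0, 0.5], [0, 0, 0, 0, 0, 0, 0.5]]
  ]
}}

```text
time_s: 20.55
tool_pos: [0.4672, 0.1485, 0.0363]
tool_rot: [-179.8, -25.1, 69.4]
force: [-1.7, -0.5, 0.2]
grip_width: 0.042
grasp_force: 0.0
```

Call:
{"fn": "jog_arm", "kwargs": {
  "motion": [
    [[0, 0, -0.15, 0, 0, 0, 0.5], [0, 0, -0.35, 0, 0, 0, 0.5], [0, 0, -0.6, 0, 0, 0, 0.5], [0, 0, -0.8, 0, 0, 0, 0.5], [0, 0, -0.8, 0, 0, 0, 0.5]]
  ]
}}

```text
time_s: 21.05
tool_pos: [0.4576, 0.1159, 0.1115]
tool_rot: [179.9, -25.2, 69.4]
force: [0.8, -0.3, -0.1]
grip_width: 0.0437
grasp_force: 0.0
```

Run:
```python
from h import *
p,s,o=now();print(p,o["force"],o["grip_width"],o["time_s"])
im,W=wrist("w10")
g=np.array([.467,.147]);y=np.radians(69.4);d=np.array([np.cos(y),np.sin(y)]);n=np.array([-d[1],d[0]])
D=W.reshape(-1,3)-[g[0],g[1],0];x=D[:,:2]@d*1000;yy=D[:,:2]@n*1000;z=D[:,2]*1000
m=(x>85)&(x<130)&(abs(yy)<24)&(z>-8)&(z<15);c=np.linalg.lstsq(np.c_[x[m]-105,yy[m],np.ones(m.sum())],z[m],rcond=None)[0]
print("floor pitch",np.degrees(np.arctan(c[0])),"roll",np.degrees(np.arctan(c[1])),"floor z",c[2],m.sum())
m=(x>60)&(x<85)&(abs(yy)<30)&(z>25)&(z<60);print("rim",np.percentile(z[m],[50,95]))
im,dd=env.read_camera("top");P=cloud("top",dd);P0=cloud("top",np.load("pics/top0.npy"))
for nm,sl in dict(bottle=np.s_[278:290,450:462],jar=np.s_[200:212,150:162]).items(): print(nm,np.median((P[sl]-P0[sl]).reshape(-1,3),0))
d=env.read_camera("scene")[1];P=cloud("scene",d)[175:290,355:450].reshape(-1,3)
k=P[(abs(P[:,2]-.14)<.015)&(abs(P[:,1]-.028)<.04)&(abs(P[:,0]-.67)<.08)];print("flap x",np.median(k[:,0]))
i0=cv2.imread("pics/top0.png")[270:315,375:445].astype(int);print("caliper img diff",abs(im[270:315,375:445,::-1].astype(int)-i0).mean())
```

```text
[0.45757386 0.11592033 0.11147187] [ 0.83788043 -0.27821003 -0.13009459] 0.04367091003895885 21.05
floor pitch -0.07229310120013778 roll -0.02161749853602139 floor z 2.9659680278922207 3075
rim [36.43777121 43.25802303]
bottle [-5.58230974e-05  1.33681514e-04  5.23154808e-04]
jar [-2.38428441e-05 -2.66693765e-05  8.83324487e-05]
flap x 0.6562767452920083
caliper img diff 89.10910052910053
```

The scoop stands flat (pitch 0.07°, floor at 3 mm), the flap is shut, and the bottle and jar haven't moved. I'm handing in.

```bash
python3 -c "
from cell import env
print(env.sign_off())"
```

```text
the job is handed in; nothing more can be done
None
```

I handed the job in at about 21 s: both halves appear to be in the bin (seen only as the pan being empty), the flap measures shut, the empty scoop stands level and released on its old spot, the bottle and jar haven't moved, and the caliper was hidden from the camera at the end; while tipping, the scoop pressed on the bin's frame at up to 31 N.

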